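# Finish the gauge tower and hold the sprung pointer at its top

## Robot

A 6-joint arm with a two-finger parallel gripper is mounted at the origin on a cart in front of the work surface, level with it; the furniture and walls round the work are solid. World frame = base frame: x ahead of the robot, y to its left, z up, the work surface at z = 0. Lengths are in m, angles in rad, forces in N, time in s.
With the tool pointing down it reaches from about 0.35 to 0.975 m from the base axis. Payload 4.9 kg.
Tool frame: the origin (TCP) lies midway between the tips of the shut fingers; the grasp point (between the pads) lies 19 mm behind it; z points along the fingers, y is the line along which they close (so a half turn about z gives the same grasp; the last joint's range is limited). The gripper opens to 85 mm and grips with 20 to 120 N. Pads are 22 mm wide; open, the fingers measure 114 mm over their backs; the gripper's body (76 mm by 85 mm) begins 54 mm behind the grasp point. The pads swing forward as they close: fully open they stand 13 mm farther back than shut.
Start: joints at [1.065, 0.053, 1.613, -0, 1.476, -0.119], TCP at [0.236, 0.579, 0.231] pointing down, gripper open.
Joint ranges: [-3.01, 3.01], [-1.01, 2.22], [0.06, 2.58], [-1.02, 4.17], [0.09, 2.62], [-3.14, 3.14]. Speed limits (rad/s): [2.57, 2.57, 3.14, 3.14, 3.14, 3.14].

## Interface

Orientations are given as a rotation vector (axis times angle).
In Python, from station import ctrl gives the robot as it stands.
- The arm moves only by the shell command python3 -m handwheel 'ROWS' [FORCE]. ROWS is JSON, a list of rows, each an object with "gripper": the gripper command: -1 is fully open, 1 is shut, values between are in proportion; "offset": the shift along the tool's x, y, z in mm, a list of three; "rotation": the turn, a rotation vector about the tool's x, y, z in rad, a list of three. A call has exactly 8 rows; each row is the pose to reach, as a shift and turn from the pose commanded when the call began, along the tool's axes at that moment; what a row does not reach only later rows make up. A row lasts 1/8 s, in which the tool goes at most 62.5 mm and 10.7 degrees, less where a joint would pass 70% of its speed; a pose out of reach is approached as far as the arm can. A call with a gripper value outside its range is refused whole. The fingers move at their own pace and stop on an object; FORCE is the grip in N (left out, the last holds). Time passes only in rows, so rows that repeat a pose let the fingers close, or fill a call up. It gives the time, the measured TCP pose, the force, the opening and the grip force at its end, in the units of the state.
- ctrl.get_obs(): the state, without advancing time (a new reading comes with each control period).
- ctrl.get_image(name): name is "side" or "top"; returns a dict with "image" (384x512x3 uint8, red, green, blue), "fovy" (degrees; the focal length in pixels is half the picture's height over the tangent of half this angle, whatever the lens; pixels are square), "cx", "cy" (the principal point, pixels), "xyz" and "attitude" of the camera in the world. Camera axes: x right, y up, looking along -z (the intrinsics and any distortion apply to the point x, -y, -z); pixel columns grow to the right and rows downward; lengths in m; the calibration is good to about 2 mm. A picture is of the moment at which its call begins. There is no depth.
- ctrl.finish_job(): hands the job in; it is judged then, once.
The state is a dict: "t": time; "q": joint angles; "dq": joint speeds; "effort": joint torques, N m; "tool_pos": TCP position; "tool_rot": TCP orientation; "contact_force": force on the tool from outside, world axes, zero at the start; "wrist_torque": the same for the moment, N m; "opening": finger opening in m; "grip_force": force on a finger pad.
Only numpy, scipy, OpenCV 4.12 (cv2) and the standard library are available. Lean on these libraries where they do the work, as an engineer would, in place of code of your own. Each camera call takes 0.05 s, during which the arm holds its last target. There are 200 camera calls.

## Task

Finish the tower of wooden slats: lay the two loose slats side by side on top as its last layer, crosswise to the two under them, each squarely above the slats of the layers below that run the same way. Then take the knob of the telescoping pointer rod beside it, pull the rod up against its spring until the pointer tip is level with its length mark, which is the top face of the finished tower, and keep holding it there: the program finishes while still gripping the knob. Do not shift the beaker, the small box, the tape roll or the mouse.

Things in the scene. Friction and masses are not known exactly. Their poses are not given: they have to be found in the camera images.
- slat_a: loose wooden slat, a bar 100 x 20 x 14 mm (about 30 g) lying flat on the desk; the same as slat_b, either may take either place. Origin: centre of its underside; x along its 100 mm length, y along its 20 mm width, z up
- slat_b: the other loose wooden slat, same shape, size and axes as slat_a
- tower: started tower, fixed: 116 mm square metal plinth, six crosswise layers of two slats (each 100 x 20 x 14 mm). Layers 1, 3, 5 (and the missing 7th) run along tower y with centre lines at x = +35 and -35 mm; layers 2, 4, 6 (6 = top now) along x at y = +35 and -35 mm, 50 mm free between them. Origin: centre of plinth underside, 0 to 32 mm below the desk top (sunk differently each time)
- tower_top (a point): centre of the tower's present top face (top of its 6th layer, 120 mm above the tower's origin, 88 to 120 mm above the desk); axes as the tower's. The finished tower's top face, the length mark, is 14 mm (one slat) higher
- pointer_rod (a joint): how far the telescoping pointer rod is pulled straight up out of its tube, m: 0 fully in (start), stop at 0.065. Its spring and weight pull it back with about 4 N at 0 and 9 N at 0.06, so it slides home when let go. The length mark lies at 0.020 to 0.052, depending on the tower's height
- pointer_tip (a point): tip of the flat steel pointer, a finger 3 to 4 mm thick and at most 8 mm wide, sticking out level from the rod just under the knob towards the tower. The tip is 80 mm from the rod's axis, at mid thickness, 82 mm above the desk when the rod is in; it rises with the rod
- pull_knob: black upright cylindrical knob on the rod's top end, 26 mm diameter, 34 mm high, free from above. Origin: centre of its underside, 86 mm above the desk when the rod is in, 2 mm above the pointer's upper face; z up. Below it the rod's tube (27 mm wide at most, 75 mm high) on an 84 mm square foot fixed to the desk
- beaker_s: bystander: small clear beaker, 40 mm wide, 45 mm high; origin centre of its underside
- septa_box: bystander: small closed box 55 x 55 x 24 mm; origin centre of its underside
- tape_roll: bystander: roll of tape lying flat, 80 mm across, 19 mm high; origin centre of its underside
- mouse: bystander: black computer mouse 108 x 59 x 38 mm; origin centre of its underside

How it is judged:
By the outcome, as a careful person would: the job done as asked, in the order asked, and still so for the second after the job is handed in, while the arm keeps its last pose, push and grip.
It also fails if it takes over 51 s, if anything falls off the work surface, if the arm or the gripper's body presses on something with over 40 N, if the wrist force passes 120 N, or if a joint passes its speed limit or range.

## Working session

There is one attempt and no reset: what is moved stays moved. The work goes in short steps, Python scripts to look and compute and a shell command to move; the robot and the scene stay as the last step left them, time stands still between calls to the robot, and variables do not carry over. Pictures are saved under pics/ and viewed, at most 11 in all, crops included, and the job is handed in when it is done.

```bash
ls; mkdir -p pics; python3 - <<'E'
from station import ctrl
import cv2,pickle
d={}
for n in("side","top"):
    r=ctrl.get_image(n); d[n]=r
    cv2.imwrite(f"pics/{n}0.png",r["image"][:,:,::-1]); print(n,{k:v for k,v in r.items() if k!="image"})
pickle.dump(d,open("d0.pkl","wb"))
print(ctrl.get_obs())
E
```

```text
pics
side {'fovy': 56.77952292334955, 'cx': 253.04556688718006, 'cy': 192.96362085206457, 'xyz': array([0.44735267, 0.70003078, 0.65714549]), 'attitude': array([ 0.07758241, -1.23452174, -2.75691937])}
top {'fovy': 54.6783246283298, 'cx': 261.8670812490966, 'cy': 188.04010269705014, 'xyz': array([0.4160187 , 0.04774192, 1.00749284]), 'attitude': array([ 0.13640716, -0.07999878, -1.58315279])}
{'t': 0.1, 'q': array([ 1.06498510e+00,  5.33074736e-02,  1.61417829e+00, -1.42837440e-05,
        1.47600914e+00, -1.18980138e-01]), 'dq': array([ 0.00101111,  0.00030884, -0.00305249, -0.00217233,  0.00057018,
        0.00159937]), 'effort': array([-1.73879348e-04, -3.94906855e+01, -3.71361673e+01, -8.92361231e-05,
        3.90304936e-03, -6.75008081e-06]), 'tool_pos': array([0.23549555, 0.57831425, 0.23016275]), 'tool_rot': array([-6.03739253e-01, -3.08245148e+00,  2.84978000e-03]), 'contact_force': array([ 0.64884247, -0.51638773, -0.19608341]), 'wrist_torque': array([0.00119686, 0.03694767, 0.03094211]), 'grip_force': 0.0, 'opening': 0.08544716442660744}
```

View pics/side0.png

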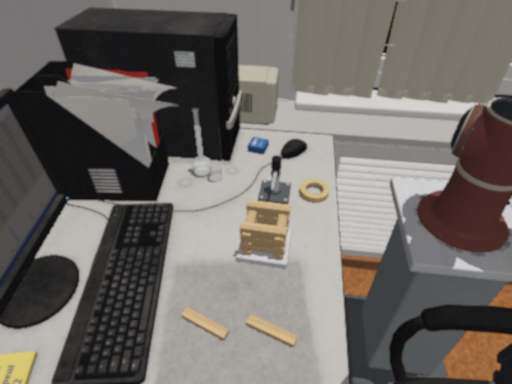

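View pics/top0.png

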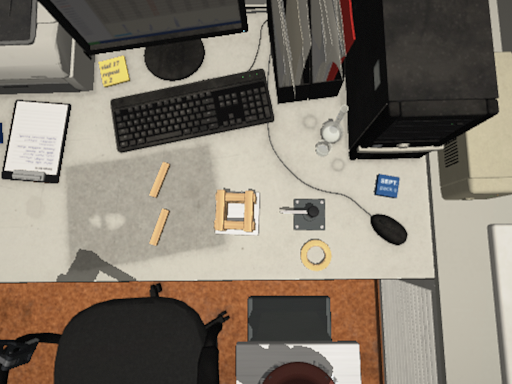

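The side view shows the tower at (265,232), knob at (276,162) and slats at (205,322) and (272,330). The top view has slats at (159,180) and (160,226), tower at (237,212), knob at (312,210) with the pointer toward the tower, and tape at (316,254).

```bash
cat > h.py <<'E'
import numpy as np,cv2,pickle
from scipy.spatial.transform import Rotation as R
def K(r): 
    f=r["image"].shape[0]/2/np.tan(np.radians(r["fovy"])/2); return f,r["cx"],r["cy"]
def ray(r,uv):
    f,cx,cy=K(r); uv=np.atleast_2d(uv).astype(float)
    d=np.c_[(uv[:,0]-cx)/f,-(uv[:,1]-cy)/f,-np.ones(len(uv))]
    return R.from_rotvec(r["attitude"]).apply(d)
def onz(r,uv,z):
    d=ray(r,uv); c=np.array(r["xyz"]); return c+d*((z-c[2])/d[:,2])[:,None]
def proj(r,p):
    f,cx,cy=K(r); q=R.from_rotvec(r["attitude"]).inv().apply(np.atleast_2d(p)-r["xyz"])
    return np.c_[cx-f*q[:,0]/q[:,2],cy+f*q[:,1]/q[:,2]]
def wood(r):
    h=cv2.cvtColor(r["image"],cv2.COLOR_RGB2HSV)
    return cv2.inRange(h,(10,70,90),(30,255,255))
E
python3 - <<'E'
from h import *
d=pickle.load(open("d0.pkl","rb"))
for n in d:
    r=d[n];m=wood(r)
    cs,_=cv2.findContours(m,cv2.RETR_EXTERNAL,cv2.CHAIN_APPROX_NONE)
    for c in cs:
        if cv2.contourArea(c)<100 or cv2.boundingRect(c)[1]>270 and n=="top" : continue
        p=onz(r,c[:,0,:],0.014 if n=="top" else 0.007)
        rc=cv2.minAreaRect((p[:,:2]*1000).astype(np.float32)); b=cv2.boxPoints(rc)
        print(n,cv2.boundingRect(c),np.round(rc[0]),np.round(rc[1],1),round(rc[2],1))
a=d["top"]["image"][165:285,140:350]; b=d["side"]["image"][130:350,170:350]
cv2.imwrite("pics/c1.png",cv2.resize(a,None,fx=3.8,fy=3.8,interpolation=cv2.INTER_CUBIC)[:,:,::-1])
cv2.imwrite("pics/c2.png",cv2.resize(b,None,fx=2.7,fy=2.7,interpolation=cv2.INTER_CUBIC)[:,:,::-1])
E
```

```text
side (0, 351, 37, 33) [900. 495.] [64.8 56.9] 14.3
side (443, 331, 69, 51) [ 74. 360.] [168.6  72.9] 46.5
side (247, 315, 50, 31) [456. 364.] [23.5 99.1] 70.7
side (182, 308, 46, 32) [586. 367.] [ 22.6 101.9] 68.5
side (488, 282, 24, 26) [-20. 231.] [91.5 32.6] 46.3
side (342, 265, 35, 32) [275. 230.] [78.  75.1] 90.0
side (341, 254, 41, 10) [267. 168.] [17.1 90.3] 89.9
side (241, 200, 49, 59) [498.  97.] [185.1 113.7] 87.2
side (300, 180, 29, 22) [375. -57.] [92.6 75.8] 79.6
top (301, 240, 31, 31) [374. -57.] [78.5 77.5] 89.3
top (149, 209, 20, 37) [454. 361.] [ 22.  100.6] 70.4
top (214, 190, 42, 42) [495. 157.] [109.  110.4] 88.1
top (149, 162, 21, 36) [583. 363.] [22.6 99.8] 68.6
top (98, 55, 32, 32) [901. 504.] [81.1 78.9] 14.0
```

View pics/c1.png

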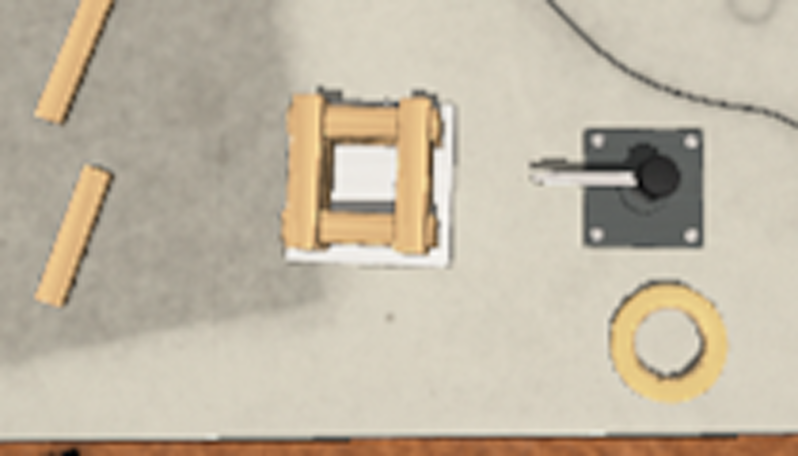

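View pics/c2.png

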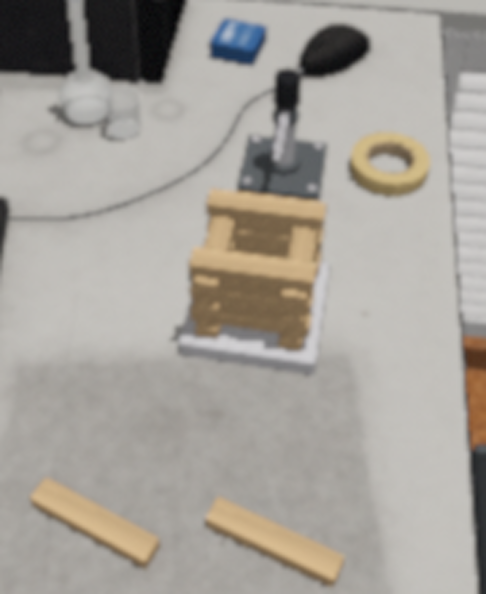

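The crops show the top layer's slats running along world x. In crop 1 they are at columns ~307 and ~415. The pointer runs from the knob (657,177) to its tip (530,173). I'll enlarge the tower and rod for the corner points.

```bash
python3 - <<'E'
from h import *
d=pickle.load(open("d0.pkl","rb"))
a=d["top"]["image"][184:242,208:266]; b=d["side"]["image"][194:252,235:293]
c=d["side"]["image"][150:210,250:300];e=d["top"]["image"][190:230,275:330]
f=lambda x,s:cv2.resize(x,None,fx=s,fy=s,interpolation=cv2.INTER_LINEAR)[:,:,::-1]
im=np.zeros((600,800,3),np.uint8)
im[:348,:348]=f(a,6); im[:348,400:748]=f(b,6)
im[350:590,:200]=f(c,4); im[350:550,400:675]=f(e,5)
cv2.imwrite("pics/c3.png",im)
E
```

```text
(no output)
```

View pics/c3.png

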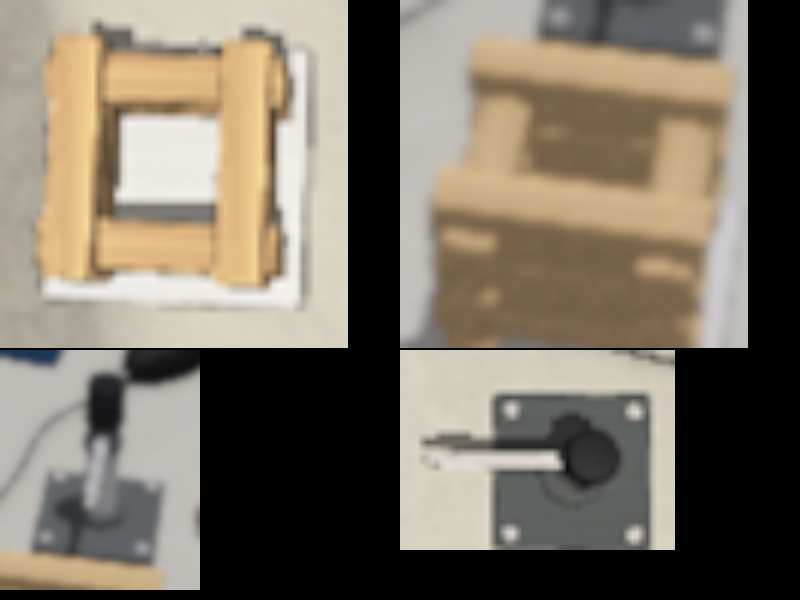

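The enlargement gives the top-face corners. In the top view the +y slat's inner edge runs (104,38)–(97,278) and the −y slat's outer edge (272,41)–(266,286). The same edges in the side view are (437,168)–(716,197) and (475,40)–(735,70). The knob is at (592,457).

```bash
python3 - <<'E'
from h import *
d=pickle.load(open("d0.pkl","rb")); T,S=d["top"],d["side"]
u=lambda p,o,s,off:(np.array(p,float)-o+.5)/s-.5+off
tt=u([(104,38),(97,278),(272,41),(266,286)],(0,0),6,(208,184))
ss=u([(437,168),(716,197),(475,40),(735,70)],(400,0),6,(235,194))
for a,b in zip(tt,ss):
    A,B=ray(T,a)[0],ray(S,b)[0]
    A/=np.linalg.norm(A);B/=np.linalg.norm(B)
    M=np.c_[A,-B]; k=np.linalg.lstsq(M,S["xyz"]-T["xyz"],rcond=None)[0]
    p=T["xyz"]+A*k[0];q=S["xyz"]+B*k[1]; print(np.round(1000*(p+q)/2,1),"gap",np.round(1000*(p-q),1))
tc=u([(58,37),(104,38),(97,278),(48,276),(222,40),(272,41),(266,286),(217,284)],(0,0),6,(208,184))
for z in(.09,.1,.11,.12):
    P=onz(T,tc,z)[:,:2]*1000
    L=[np.linalg.norm(P[i]-P[j]) for i,j in((0,3),(1,2),(4,7),(5,6))]; W=np.linalg.norm((P[4:].mean(0)-P[:4].mean(0)))
    an=[np.degrees(np.arctan2(*(P[i]-P[j])[::-1])) for i,j in((0,3),(1,2),(4,7),(5,6))]
    v=P[:4].mean(0)-P[4:].mean(0)
    print(z,"ctr",P.mean(0).round(1),"L",np.round(L,1),"sep70",W.round(1),"ang",np.round(an,1),"perp",np.degrees(np.arctan2(v[1],v[0])).round(1)-90)
# plinth-ish
print("knob top",onz(T,u([592,457],(400,350),5,(275,190)),.12)*1000,"tip",onz(T,u([424,457],(400,350),5,(275,190)),.084)*1000)
print("rod foot", onz(T,u([(494,395),(648,396),(648,547),(494,547)],(400,350),5,(275,190)),.005)*1000)
print("knob from side (top z=.12)",onz(S,u([106,380],(0,350),4,(250,150)),.12)*1000)
E
```

```text
[541.  171.9  94.7] gap [-2.8 -0.1 -0.4]
[440.8 174.4  96.5] gap [-0.6  0.  -0. ]
[537.8 102.1  94.3] gap [-1.4 -0.  -0.2]
[437.1 105.4  94.2] gap [-1.4  0.  -0. ]
0.09 ctr [489.2 149. ] L [ 99.2  99.5 100.9 101.3] sep70 69.6 ang [-2.2 -1.6 -1.5 -1.9] perp -2.799999999999997
0.1 ctr [488.4 147.9] L [ 98.2  98.5  99.8 100.2] sep70 68.8 ang [-2.2 -1.6 -1.5 -1.9] perp -2.799999999999997
0.11 ctr [487.6 146.8] L [97.1 97.4 98.7 99.1] sep70 68.1 ang [-2.2 -1.6 -1.5 -1.9] perp -2.799999999999997
0.12 ctr [486.8 145.7] L [96.  96.3 97.6 98. ] sep70 67.3 ang [-2.2 -1.6 -1.5 -1.9] perp -2.799999999999997
knob top [[481.7510788 -42.3115008 120.       ]] tip [[485.70877932  37.20499191  84.        ]]
rod foot [[ 5.24684370e+02 -2.20543728e+00  5.00000000e+00]
 [ 5.22751654e+02 -8.51152849e+01  5.00000000e+00]
 [ 4.41725820e+02 -8.22307439e+01  5.00000000e+00]
 [ 4.42853782e+02 -2.13720473e-01  5.00000000e+00]]
knob from side (top z=.12) [[483.75795075 -40.94896026 120.        ]]
```

```bash
cat > go.py <<'E'
import sys
from h import *
from station import ctrl
o=ctrl.get_obs(); x,y,z,a=map(float,sys.argv[1:5])  # mm, deg of tool y axis (mod 180), tool pointing down
A=R.from_rotvec(o["tool_rot"]); c=[]
for t in(a,a+180):
    t=np.radians(t); ey=np.array([np.cos(t),np.sin(t),0]); ez=np.array([0,0,-1.])
    c.append((A.inv()*R.from_matrix(np.c_[np.cross(ey,ez),ey,ez])).as_rotvec())
print("t",round(o["t"],2),"tcp",np.round(o["tool_pos"]*1000,1),"q",np.round(o["q"],2),"open",round(o["opening"]*1000,1),"F",np.round(o["contact_force"],1))
print("offset",np.round(A.inv().apply(np.array([x,y,z])-o["tool_pos"]*1000),1),"rot",*[np.round(k,3) for k in c])
E
python3 go.py 584.5 364.5 60 68.5; python3 go.py 584.5 364.5 3 68.5
```

```text
t 0.1 tcp [235.5 578.3 230.2] q [ 1.06  0.05  1.61 -0.    1.48 -0.12] open 85.4 F [ 0.6 -0.5 -0.2]
offset [-403.9  -66.   170.2] rot [-0.002 -0.    -0.012] [-0.00e+00  3.00e-03  3.13e+00]
t 0.1 tcp [235.5 578.3 230.2] q [ 1.06  0.05  1.61 -0.    1.48 -0.12] open 85.4 F [ 0.6 -0.5 -0.2]
offset [-403.9  -65.9  227.2] rot [-0.002 -0.    -0.012] [-0.00e+00  3.00e-03  3.13e+00]
```

```bash
python3 -m handwheel '[{"gripper":-0.2,"offset":[-58,-9,24],"rotation":[0,0,0]},{"gripper":-0.2,"offset":[-115,-19,49],"rotation":[0,0,0]},{"gripper":-0.2,"offset":[-173,-28,73],"rotation":[0,0,0]},{"gripper":-0.2,"offset":[-230,-38,97],"rotation":[0,0,0]},{"gripper":-0.2,"offset":[-288,-47,121],"rotation":[0,0,-0.012]},{"gripper":-0.2,"offset":[-346,-57,146],"rotation":[0,0,-0.012]},{"gripper":-0.2,"offset":[-404,-66,170],"rotation":[0,0,-0.012]},{"gripper":-0.2,"offset":[-404,-66,185],"rotation":[0,0,-0.012]}]' 40; python3 go.py 584.5 364.5 3 68.5
```

```text
t: 1.1
tool_pos: [0.5873, 0.3625, 0.0445]
tool_rot: [-0.592, -3.085, 0.002]
contact_force: [0.1, 0.1, -0.8]
opening: 0.0512
grip_force: 0.0
t 1.1 tcp [587.3 362.5  44.5] q [ 0.45  0.37  1.58 -0.    1.2  -0.75] open 51.2 F [ 0.1  0.1 -0.8]
offset [ 3.4  0.9 41.5] rot [-0.001 -0.    -0.004] [-1.000e-03  2.000e-03  3.138e+00]
```

```bash
python3 -m handwheel '[{"gripper":-0.2,"offset":[0,0,15],"rotation":[0,0,0]},{"gripper":-0.2,"offset":[0,0,32],"rotation":[0,0,0]},{"gripper":-0.2,"offset":[0,0,41],"rotation":[0,0,0]},{"gripper":-0.2,"offset":[0,0,41],"rotation":[0,0,0]},{"gripper":1,"offset":[0,0,41],"rotation":[0,0,0]},{"gripper":1,"offset":[0,0,41],"rotation":[0,0,0]},{"gripper":1,"offset":[0,0,41],"rotation":[0,0,0]},{"gripper":1,"offset":[0,0,41],"rotation":[0,0,0]}]' 40; python3 go.py 584.5 364.5 3 68.5;  python3 - <<'E'
from h import *
from station import ctrl
d={n:ctrl.get_image(n) for n in("side","top")}
pickle.dump(d,open("d1.pkl","wb"))
a=d["top"]["image"][145:265,130:270]; b=d["side"]["image"][180:355,165:310]
f=lambda x,s:cv2.resize(x,None,fx=s,fy=s,interpolation=cv2.INTER_LINEAR)[:,:,::-1]
im=np.zeros((600,800,3),np.uint8); A=f(a,2.7);B=f(b,2.7)
im[:A.shape[0],:A.shape[1]]=A; im[:B.shape[0],400:400+B.shape[1]]=B
cv2.imwrite("pics/c4.png",im)
E
```

```text
t: 2.1
tool_pos: [0.5858, 0.3658, 0.0067]
tool_rot: [0.585, 3.085, 0.002]
contact_force: [-0.0, 1.1, 5.2]
opening: 0.0183
grip_force: 40.8
t 2.1 tcp [585.8 365.8   6.7] q [ 0.45  0.42  1.59  0.    1.14 -0.75] open 18.3 F [-0.   1.1  5.2]
offset [ 0.8 -1.7  3.7] rot [0.002 0.001 0.   ] [-2.000e-03  3.000e-03 -3.141e+00]
```

View pics/c4.png

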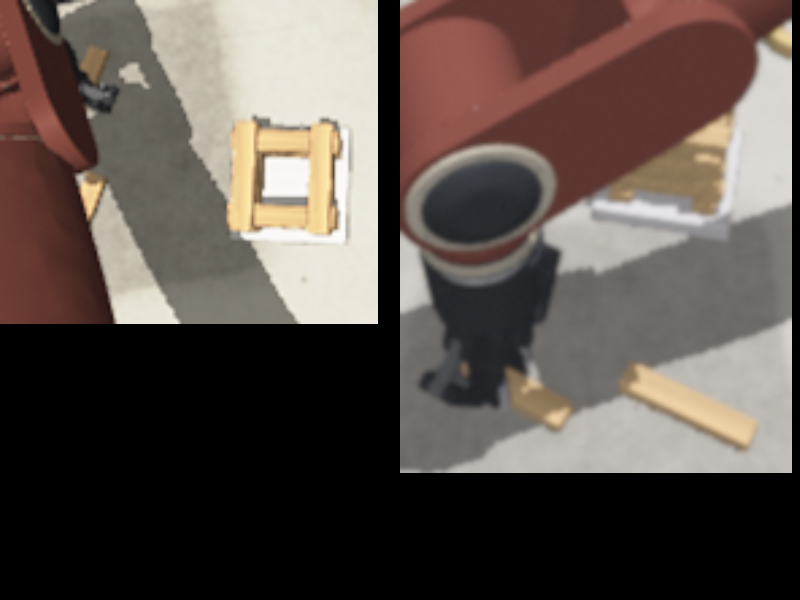

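Slat b is held at 18.3 mm opening, with the slat sticking out on both sides of the fingers at (540,400) in the composite.

```bash
python3 go.py 524 147 150 -2.1
```

```text
t 2.2 tcp [585.8 365.8   6.6] q [ 0.45  0.42  1.59  0.    1.14 -0.75] open 18.4 F [-1.9 -0.5  6.7]
offset [ -22.7 -226.  -143.7] rot [0.002 0.    1.233] [-0.     0.002 -1.909]
```

```bash
python3 -m handwheel '[{"gripper":1,"offset":[0,0,-50],"rotation":[0,0,0]},{"gripper":1,"offset":[0,0,-110],"rotation":[0,0,0.15]},{"gripper":1,"offset":[-4,-40,-147],"rotation":[0,0,0.33]},{"gripper":1,"offset":[-9,-90,-147],"rotation":[0,0,0.51]},{"gripper":1,"offset":[-14,-140,-147],"rotation":[0,0,0.69]},{"gripper":1,"offset":[-19,-190,-147],"rotation":[0,0,0.87]},{"gripper":1,"offset":[-22,-220,-147],"rotation":[0,0,1.05]},{"gripper":1,"offset":[-23,-226,-147],"rotation":[0,0,1.233]}]' 60; python3 go.py 524 147 104 -2.1
```

```text
t: 3.2
tool_pos: [0.5226, 0.1446, 0.1515]
tool_rot: [-2.271, -2.17, 0.002]
contact_force: [0.8, -0.5, 0.0]
opening: 0.018
grip_force: 60.0
t 3.2 tcp [522.6 144.6 151.5] q [ 0.13 -0.08  1.88 -0.    1.34  0.18] open 18.0 F [ 0.8 -0.5  0. ]
offset [ 2.5  1.3 47.5] rot [-0.001  0.001 -0.009] [1.000e-03 2.000e-03 3.133e+00]
```

```bash
python3 -m handwheel '[{"gripper":1,"offset":[0,0,15],"rotation":[0,0,0]},{"gripper":1,"offset":[0,0,30],"rotation":[0,0,0]},{"gripper":1,"offset":[0,0,38],"rotation":[0,0,0]},{"gripper":1,"offset":[0,0,42],"rotation":[0,0,0]},{"gripper":1,"offset":[0,0,42],"rotation":[0,0,0]},{"gripper":1,"offset":[0,0,42],"rotation":[0,0,0]},{"gripper":1,"offset":[0,0,42],"rotation":[0,0,0]},{"gripper":1,"offset":[0,0,42],"rotation":[0,0,0]}]'; python3 go.py 524 147 101.7 -2.1; python3 - <<'E'
from h import *
from station import ctrl
d={n:ctrl.get_image(n) for n in("side","top")}
pickle.dump(d,open("d2.pkl","wb"))
a=d["top"]["image"][170:250,190:290]; b=d["side"]["image"][150:270,220:320]
f=lambda x,s:cv2.resize(x,None,fx=s,fy=s,interpolation=cv2.INTER_LINEAR)[:,:,::-1]
im=np.zeros((480,800,3),np.uint8); A=f(a,4);B=f(b,4)
im[:A.shape[0],:A.shape[1]]=A; im[:B.shape[0],400:400+B.shape[1]]=B
cv2.imwrite("pics/c5.png",im)
E
```

```text
t: 4.2
tool_pos: [0.5239, 0.1466, 0.1107]
tool_rot: [2.262, 2.18, 0.001]
contact_force: [0.9, 1.3, -0.1]
opening: 0.0173
grip_force: 60.0
t 4.2 tcp [523.9 146.6 110.7] q [ 0.14 -0.03  1.91 -0.    1.27  0.17] open 17.3 F [ 0.9  1.3 -0.1]
offset [0.4 0.1 9. ] rot [ 0.001 -0.    -0.   ] [-0.000e+00 -1.000e-03  3.141e+00]
```

View pics/c5.png

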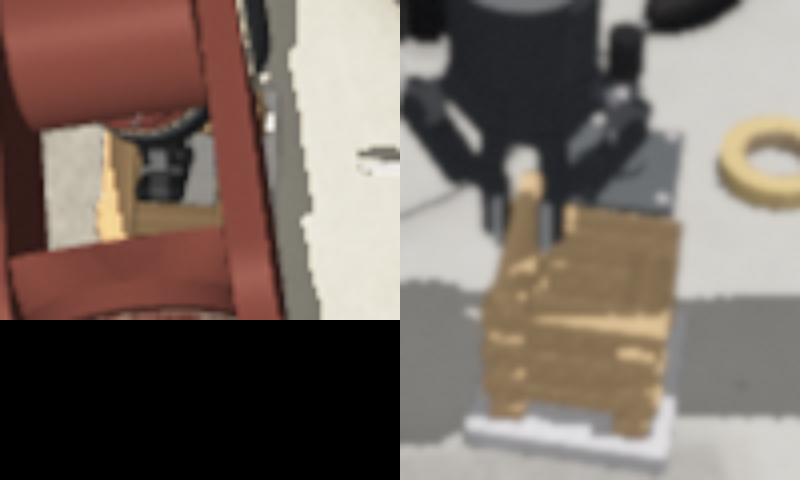

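The side view shows the slat over the tower's far end, from (530,175) to (500,290) in the composite. I'll check that it is level by projecting its expected corners.

```bash
python3 - <<'E'
from h import *
d=pickle.load(open("d2.pkl","rb"));S=d["side"]
a=np.radians(-2.1);ex=np.array([np.cos(a),np.sin(a),0]);ey=np.array([-ex[1],ex[0],0]);c=np.array([.5239,.1466,.104])
for s in(1,-1):
  for w in(1,-1):
    for h in(0,.014):
      print(s,w,h,((proj(S,c+ex*.01*w+ey*.05*s+[0,0,h])-[220,150]+.5)*4-.5+[400,0]).round())
E
```

```text
1 1 0 [[489. 310.]]
1 1 0.014 [[489. 292.]]
1 -1 0 [[527. 315.]]
1 -1 0.014 [[527. 297.]]
-1 1 0 [[522. 185.]]
-1 1 0.014 [[522. 167.]]
-1 -1 0 [[556. 189.]]
-1 -1 0.014 [[557. 170.]]
```

```bash
python3 -m handwheel '[{"gripper":1,"offset":[0,0,3],"rotation":[0,0,0]},{"gripper":1,"offset":[0,0,5],"rotation":[0,0,0]},{"gripper":1,"offset":[0,0,7],"rotation":[0,0,0]},{"gripper":1,"offset":[0,0,9],"rotation":[0,0,0]},{"gripper":1,"offset":[0,0,10],"rotation":[0,0,0]},{"gripper":1,"offset":[0,0,11],"rotation":[0,0,0]},{"gripper":1,"offset":[0,0,11],"rotation":[0,0,0]},{"gripper":1,"offset":[0,0,11],"rotation":[0,0,0]}]'; python3 go.py 524 147 101.7 -2.1
```

```text
t: 5.3
tool_pos: [0.5242, 0.1466, 0.1074]
tool_rot: [-2.261, -2.18, 0.003]
contact_force: [-21.9, -4.1, 40.1]
opening: 0.018
grip_force: 64.7
t 5.3 tcp [524.2 146.6 107.4] q [ 0.14 -0.03  1.91 -0.    1.26  0.17] open 18.0 F [-21.9  -4.1  40.1]
offset [ 0.4 -0.2  5.7] rot [-0.002  0.001  0.   ] [-2.000e-03 -3.000e-03 -3.141e+00]
```

```bash
python3 -m handwheel '[{"gripper":1,"offset":[0,0,-3],"rotation":[0,0,0]},{"gripper":1,"offset":[0,0,-6],"rotation":[0,0,0]},{"gripper":1,"offset":[0,0,-7],"rotation":[0,0,0]},{"gripper":1,"offset":[0,0,-7],"rotation":[0,0,0]},{"gripper":1,"offset":[0,0,-7],"rotation":[0,0,0]},{"gripper":1,"offset":[0,0,-7],"rotation":[0,0,0]},{"gripper":1,"offset":[0,0,-7],"rotation":[0,0,0]},{"gripper":1,"offset":[0,0,-7],"rotation":[0,0,0]}]' 40; python3 go.py 524 147 101.7 -2.1;  python3 - <<'E'
from h import *
from station import ctrl
d={n:ctrl.get_image(n) for n in("side","top")}
pickle.dump(d,open("d3.pkl","wb"))
b=d["side"]["image"][180:250,225:295]; a=d["top"]["image"][170:250,190:260]
f=lambda x,s:cv2.resize(x,None,fx=s,fy=s,interpolation=cv2.INTER_CUBIC)[:,:,::-1]
im=np.zeros((560,800,3),np.uint8)
im[:560,:560]=f(b,8); im[:240,570:780]=f(a,3)
cv2.imwrite("pics/c6.png",im)
E
```

```text
t: 6.3
tool_pos: [0.5242, 0.1466, 0.1077]
tool_rot: [2.262, 2.18, 0.001]
contact_force: [-2.9, -0.4, 8.4]
opening: 0.0178
grip_force: 60.9
t 6.3 tcp [524.2 146.6 107.7] q [ 0.14 -0.03  1.91 -0.    1.26  0.17] open 17.8 F [-2.9 -0.4  8.4]
offset [ 0.4 -0.2  6. ] rot [ 0.001 -0.    -0.   ] [-0.000e+00 -1.000e-03  3.141e+00]
```

View pics/c6.png

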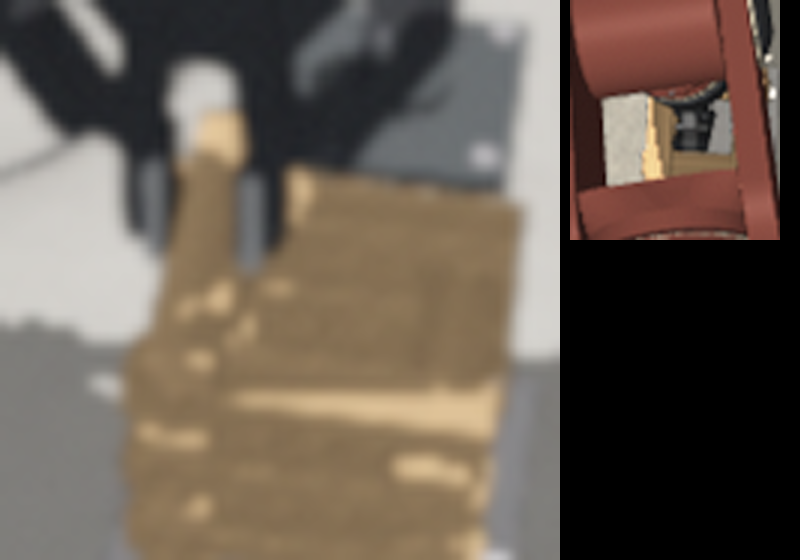

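The slat rests on the tower: contact holds at TCP z = 107.7, and the image shows it lying between the fingers from (220,120) to (150,340). Releasing it and lifting away.

```bash
python3 -m handwheel '[{"gripper":0.3,"offset":[0,0,0],"rotation":[0,0,0]},{"gripper":0.0,"offset":[0,0,0],"rotation":[0,0,0]},{"gripper":-0.1,"offset":[0,0,0],"rotation":[0,0,0]},{"gripper":-0.2,"offset":[0,0,-10],"rotation":[0,0,0]},{"gripper":-0.2,"offset":[0,0,-40],"rotation":[0,0,0]},{"gripper":-0.2,"offset":[60,0,-50],"rotation":[0,0,-0.15]},{"gripper":-0.2,"offset":[120,0,-50],"rotation":[0,0,-0.33]},{"gripper":-0.2,"offset":[175,-20,-50],"rotation":[0,0,-0.51]}]' 40; python3 go.py 455 362 60 70.6
```

```text
t: 7.4
tool_pos: [0.5111, 0.3241, 0.1578]
tool_rot: [1.632, 2.683, 0.003]
contact_force: [0.9, 0.7, -0.1]
opening: 0.0508
grip_force: 0.0
t 7.4 tcp [511.1 324.1 157.8] q [ 0.44  0.06  1.73 -0.    1.35 -0.04] open 50.8 F [ 0.9  0.7 -0.1]
offset [ 59.4 -32.6  97.7] rot [ 0.002  0.001 -0.754] [ 1.000e-03 -3.000e-03  2.387e+00]
```

```bash
python3 -m handwheel '[{"gripper":-0.2,"offset":[15,-8,15],"rotation":[0,0,-0.15]},{"gripper":-0.2,"offset":[30,-16,35],"rotation":[0,0,-0.33]},{"gripper":-0.2,"offset":[45,-24,60],"rotation":[0,0,-0.51]},{"gripper":-0.2,"offset":[59,-33,85],"rotation":[0,0,-0.69]},{"gripper":-0.2,"offset":[59,-33,105],"rotation":[0,0,-0.754]},{"gripper":-0.2,"offset":[59,-33,115],"rotation":[0,0,-0.754]},{"gripper":-0.2,"offset":[59,-33,115],"rotation":[0,0,-0.754]},{"gripper":-0.2,"offset":[59,-33,115],"rotation":[0,0,-0.754]}]' 40; python3 go.py 455 362 4 70.6; python3 - <<'E'
from h import *
from station import ctrl
d={n:ctrl.get_image(n) for n in("side","top")}
pickle.dump(d,open("d4.pkl","wb"))
b=d["side"]["image"][180:350,220:320]; a=d["top"]["image"][180:245,200:265]
f=lambda x,s:cv2.resize(x,None,fx=s,fy=s,interpolation=cv2.INTER_LINEAR)[:,:,::-1]
im=np.zeros((600,800,3),np.uint8)
A=f(a,7);B=f(b,3.3)
im[:A.shape[0],:A.shape[1]]=A; im[:B.shape[0],460:460+B.shape[1]]=B
cv2.imwrite("pics/c7.png",im)
E
```

```text
t: 8.4
tool_pos: [0.4549, 0.36, 0.0425]
tool_rot: [0.538, 3.094, 0.002]
contact_force: [-0.0, 0.9, 0.1]
opening: 0.0509
grip_force: 0.0
t 8.4 tcp [454.9 360.   42.5] q [ 0.54  0.14  1.86  0.    1.14 -0.68] open 50.9 F [-0.   0.9  0.1]
offset [ 0.6  1.8 38.5] rot [ 0.002  0.001 -0.006] [ 2.000e-03 -2.000e-03  3.136e+00]
```

View pics/c7.png

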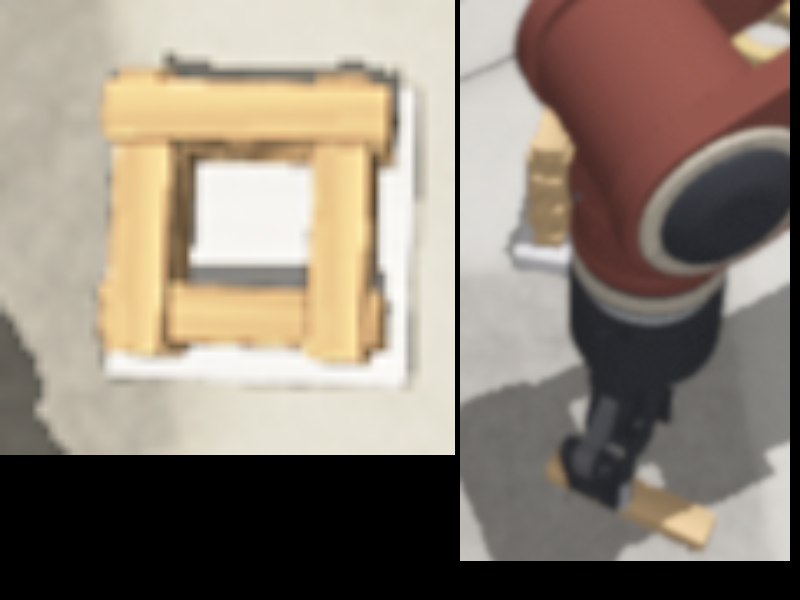

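The first slat lies flat on the tower's far end, corners at (104,78), (390,86), (388,147), (104,137) in the 7x top crop. It overhangs layer 6 equally on both sides.

```bash
python3 - <<'E'
from h import *
d=pickle.load(open("d4.pkl","rb"));T=d["top"]
g=cv2.cvtColor(T["image"],cv2.COLOR_RGB2GRAY)
u=lambda p:(np.array(p,float)+.5)/7-.5+[200,180]
s=u([(104,78),(390,86),(388,147),(104,137)])
l6=u([(112,350),(163,352),(308,357),(362,360)]) # near ends of layer 6 
for z in(.108,.112,.116):
    P=onz(T,s,z)[:,:2]*1000; v=(P[0]+P[3]-P[1]-P[2])/2; Q=onz(T,l6,z-.014)[:,:2]*1000
    print(z,P.mean(0).round(1),np.linalg.norm(v).round(1),np.degrees(np.arctan2(v[1],v[0])).round(2)-90,Q.round(1).tolist())
E
sed -i 's/^E$//' /dev/null
```

```text
0.108 [523.4 145.9] 100.0 -2.7900000000000063 [[441.7, 194.9], [440.8, 176.9], [438.3, 125.9], [437.0, 107.0]]
0.112 [522.9 145.5] 99.6 -2.7900000000000063 [[441.6, 194.3], [440.6, 176.4], [438.2, 125.6], [436.9, 106.8]]
0.116 [522.4 145. ] 99.2 -2.7900000000000063 [[441.5, 193.6], [440.5, 175.8], [438.1, 125.3], [436.8, 106.5]]sed: couldn't edit /dev/null: not a regular file
```

```bash
python3 -m handwheel '[{"gripper":-0.2,"offset":[1,0,15],"rotation":[0,0,0]},{"gripper":-0.2,"offset":[1,0,30],"rotation":[0,0,0]},{"gripper":-0.2,"offset":[1,0,37],"rotation":[0,0,0]},{"gripper":-0.2,"offset":[1,0,37],"rotation":[0,0,0]},{"gripper":1,"offset":[1,0,37],"rotation":[0,0,0]},{"gripper":1,"offset":[1,0,37],"rotation":[0,0,0]},{"gripper":1,"offset":[1,0,37],"rotation":[0,0,0]},{"gripper":1,"offset":[1,0,37],"rotation":[0,0,0]}]' 40; python3 go.py 455 362 4 70.6
```

```text
t: 9.5
tool_pos: [0.4536, 0.3604, 0.0052]
tool_rot: [0.537, 3.094, 0.002]
contact_force: [-0.1, 0.3, 3.4]
opening: 0.0183
grip_force: 41.1
t 9.5 tcp [453.6 360.4   5.2] q [ 0.54  0.19  1.87  0.    1.08 -0.68] open 18.3 F [-0.1  0.3  3.4]
offset [-0.8  2.   1.2] rot [ 0.001  0.001 -0.005] [ 2.000e-03 -2.000e-03  3.136e+00]
```

```bash
python3 go.py 454 150 155 -2.1
```

```text
t 9.5 tcp [453.6 360.4   5.2] q [ 0.54  0.19  1.87  0.    1.08 -0.68] open 18.3 F [-0.1  0.3  3.4]
offset [ -71.4 -197.8 -150. ] rot [0.002 0.    1.264] [-0.     0.002 -1.878]
```

```bash
python3 -m handwheel '[{"gripper":1,"offset":[0,0,-40],"rotation":[0,0,0]},{"gripper":1,"offset":[0,0,-95],"rotation":[0,0,0.18]},{"gripper":1,"offset":[-10,-30,-140],"rotation":[0,0,0.36]},{"gripper":1,"offset":[-25,-75,-152],"rotation":[0,0,0.54]},{"gripper":1,"offset":[-42,-120,-152],"rotation":[0,0,0.72]},{"gripper":1,"offset":[-60,-165,-152],"rotation":[0,0,0.90]},{"gripper":1,"offset":[-71,-198,-152],"rotation":[0,0,1.08]},{"gripper":1,"offset":[-71,-198,-152],"rotation":[0,0,1.264]}]' 40; python3 go.py 454 150 112 -2.1
python3 -m handwheel '[{"gripper":1,"offset":[0,0,15],"rotation":[0,0,0]},{"gripper":1,"offset":[0,0,30],"rotation":[0,0,0]},{"gripper":1,"offset":[0,0,37],"rotation":[0,0,0]},{"gripper":1,"offset":[0,0,40],"rotation":[0,0,0]},{"gripper":1,"offset":[0,0,40],"rotation":[0,0,0]},{"gripper":1,"offset":[0,0,40],"rotation":[0,0,0]},{"gripper":1,"offset":[0,0,40],"rotation":[0,0,0]},{"gripper":1,"offset":[0,0,40],"rotation":[0,0,0]}]' 40; python3 go.py 454 150 106 -2.1
```

```text
t: 10.5
tool_pos: [0.4527, 0.1476, 0.1558]
tool_rot: [-2.272, -2.169, 0.001]
contact_force: [1.0, 0.8, -0.2]
opening: 0.0187
grip_force: 40.7
t 10.5 tcp [452.7 147.6 155.8] q [ 0.16 -0.26  2.03 -0.    1.37  0.21] open 18.7 F [ 1.   0.8 -0.2]
offset [ 2.5  1.2 43.8] rot [-0.001  0.001 -0.01 ] [1.000e-03 1.000e-03 3.132e+00]
t: 11.5
tool_pos: [0.4533, 0.1497, 0.1166]
tool_rot: [2.262, 2.18, 0.001]
contact_force: [-0.6, -0.0, 0.4]
opening: 0.0189
grip_force: 40.7
t 11.5 tcp [453.3 149.7 116.6] q [ 0.16 -0.21  2.06  0.    1.29  0.2 ] open 18.9 F [-0.6 -0.   0.4]
offset [ 0.4  0.7 10.6] rot [ 0.001 -0.    -0.   ] [-0.000e+00 -1.000e-03  3.141e+00]
```

```bash
python3 -m handwheel '[{"gripper":1,"offset":[0,0.5,3],"rotation":[0,0,0]},{"gripper":1,"offset":[0,0.5,5],"rotation":[0,0,0]},{"gripper":1,"offset":[0,0.5,7],"rotation":[0,0,0]},{"gripper":1,"offset":[0,0.5,8],"rotation":[0,0,0]},{"gripper":1,"offset":[0,0.5,9],"rotation":[0,0,0]},{"gripper":1,"offset":[0,0.5,10],"rotation":[0,0,0]},{"gripper":1,"offset":[0,0.5,11],"rotation":[0,0,0]},{"gripper":1,"offset":[0,0.5,11],"rotation":[0,0,0]}]' 40; python3 go.py 454 150 106 -2.1
```

```text
t: 12.5
tool_pos: [0.4537, 0.1497, 0.1061]
tool_rot: [-2.262, -2.18, 0.0]
contact_force: [-3.7, -0.8, 5.5]
opening: 0.019
grip_force: 41.3
t 12.5 tcp [453.7 149.7 106.1] q [ 0.16 -0.2   2.06 -0.    1.27  0.2 ] open 19.0 F [-3.7 -0.8  5.5]
offset [0.3 0.3 0.1] rot [-0.  0. -0.] [0.    0.    3.141]
```

Contact again matches T ≈ 101 mm. I'll release, lift, shut the fingers and touch the slat top to get its exact height.

```bash
python3 -m handwheel '[{"gripper":0.3,"offset":[0,0,-1],"rotation":[0,0,0]},{"gripper":0.0,"offset":[0,0,-1],"rotation":[0,0,0]},{"gripper":-0.1,"offset":[0,0,-1],"rotation":[0,0,0]},{"gripper":-0.1,"offset":[0,0,-12],"rotation":[0,0,0]},{"gripper":-0.1,"offset":[0,0,-35],"rotation":[0,0,0]},{"gripper":1,"offset":[0,0,-40],"rotation":[0,0,0]},{"gripper":1,"offset":[0,0,-40],"rotation":[0,0,0]},{"gripper":1,"offset":[0,0,-40],"rotation":[0,0,0]}]' 40; python3 go.py 454 150 121 -2.1
python3 -m handwheel '[{"gripper":1,"offset":[0,0,8],"rotation":[0,0,0]},{"gripper":1,"offset":[0,0,16],"rotation":[0,0,0]},{"gripper":1,"offset":[0,0,21],"rotation":[0,0,0]},{"gripper":1,"offset":[0,0,23],"rotation":[0,0,0]},{"gripper":1,"offset":[0,0,24],"rotation":[0,0,0]},{"gripper":1,"offset":[0,0,25],"rotation":[0,0,0]},{"gripper":1,"offset":[0,0,25],"rotation":[0,0,0]},{"gripper":1,"offset":[0,0,25],"rotation":[0,0,0]}]' 40; python3 go.py 454 150 115 -2.1
```

```text
t: 13.5
tool_pos: [0.453, 0.1495, 0.1444]
tool_rot: [-2.262, -2.179, 0.002]
contact_force: [-0.6, 0.2, -0.8]
opening: 0.0004
grip_force: 0.0
t 13.5 tcp [453.  149.5 144.4] q [ 0.16 -0.24  2.04 -0.    1.35  0.2 ] open 0.4 F [-0.6  0.2 -0.8]
offset [ 0.5  1.  23.4] rot [-0.001  0.    -0.   ] [0.000e+00 2.000e-03 3.141e+00]
t: 14.5
tool_pos: [0.4537, 0.1497, 0.1205]
tool_rot: [2.262, 2.18, 0.0]
contact_force: [-0.6, -1.0, -0.1]
opening: -0.0006
grip_force: 0.0
t 14.5 tcp [453.7 149.7 120.5] q [ 0.16 -0.21  2.05 -0.    1.3   0.2 ] open -0.6 F [-0.6 -1.  -0.1]
offset [0.4 0.3 5.5] rot [ 0. -0. -0.] [-0.000e+00 -1.000e-03  3.141e+00]
```

```bash
python3 -m handwheel '[{"gripper":1,"offset":[0,0,1],"rotation":[0,0,0]},{"gripper":1,"offset":[0,0,2],"rotation":[0,0,0]},{"gripper":1,"offset":[0,0,3],"rotation":[0,0,0]},{"gripper":1,"offset":[0,0,4],"rotation":[0,0,0]},{"gripper":1,"offset":[0,0,5],"rotation":[0,0,0]},{"gripper":1,"offset":[0,0,6],"rotation":[0,0,0]},{"gripper":1,"offset":[0,0,6],"rotation":[0,0,0]},{"gripper":1,"offset":[0,0,6],"rotation":[0,0,0]}]' 40; python3 go.py 454 150 115 -2.1
```

```text
t: 15.5
tool_pos: [0.4536, 0.1496, 0.115]
tool_rot: [-2.262, -2.18, 0.0]
contact_force: [-2.3, 0.3, 4.6]
opening: 0.0003
grip_force: 2.7
t 15.5 tcp [453.6 149.6 115. ] q [ 0.16 -0.21  2.06 -0.    1.29  0.2 ] open 0.3 F [-2.3  0.3  4.6]
offset [0.4 0.4 0. ] rot [-0.  0. -0.] [0.    0.    3.141]
```

Direct touch puts the finished top at z = 115.0 mm, so the pull is 33 mm. Moving over the knob now, with the fingers closing along x, clear of the pointer.

```bash
python3 go.py 483 -41.5 160 -2.1; python3 -m handwheel '[{"gripper":1,"offset":[0,0,-20],"rotation":[0,0,0]},{"gripper":1,"offset":[-5,1,-45],"rotation":[0,0,0]},{"gripper":0,"offset":[-50,10,-50],"rotation":[0,0,0]},{"gripper":-0.5,"offset":[-100,18,-50],"rotation":[0,0,0]},{"gripper":-0.5,"offset":[-150,27,-50],"rotation":[0,0,0]},{"gripper":-0.5,"offset":[-192,36,-47],"rotation":[0,0,0]},{"gripper":-0.5,"offset":[-192,36,-45],"rotation":[0,0,0]},{"gripper":-0.5,"offset":[-192,36,-45],"rotation":[0,0,0]}]' 60; python3 go.py 483 -41.5 92 -2.1;python3 - <<'E'
from h import *
from station import ctrl
d={n:ctrl.get_image(n) for n in("side","top")}
pickle.dump(d,open("d5.pkl","wb"))
b=d["side"]["image"][140:270,215:325]; a=d["top"]["image"][180:245,200:320]
f=lambda x,s:cv2.resize(x,None,fx=s,fy=s,interpolation=cv2.INTER_LINEAR)[:,:,::-1]
im=np.zeros((600,800,3),np.uint8)
A=f(a,3);B=f(b,4)
im[:A.shape[0],:A.shape[1]]=A; im[:B.shape[0],360:360+B.shape[1]]=B
cv2.imwrite("pics/c8.png",im)
E
```

```text
t 15.5 tcp [453.6 149.6 115. ] q [ 0.16 -0.21  2.06 -0.    1.29  0.2 ] open 0.3 F [-2.3  0.3  4.6]
offset [-189.9   36.4  -45. ] rot [-0.  0. -0.] [0.    0.    3.141]
t: 16.5
tool_pos: [0.4821, -0.0431, 0.1587]
tool_rot: [-2.262, -2.179, 0.0]
contact_force: [0.3, 0.9, 0.0]
opening: 0.064
grip_force: 0.0
t 16.5 tcp [482.1 -43.1 158.7] q [-0.24 -0.24  2.01  0.    1.37 -0.21] open 64.0 F [0.3 0.9 0. ]
offset [ 1.6  0.9 66.7] rot [-0.001 -0.001 -0.001] [-1.000e-03  1.000e-03  3.141e+00]
```

View pics/c8.png

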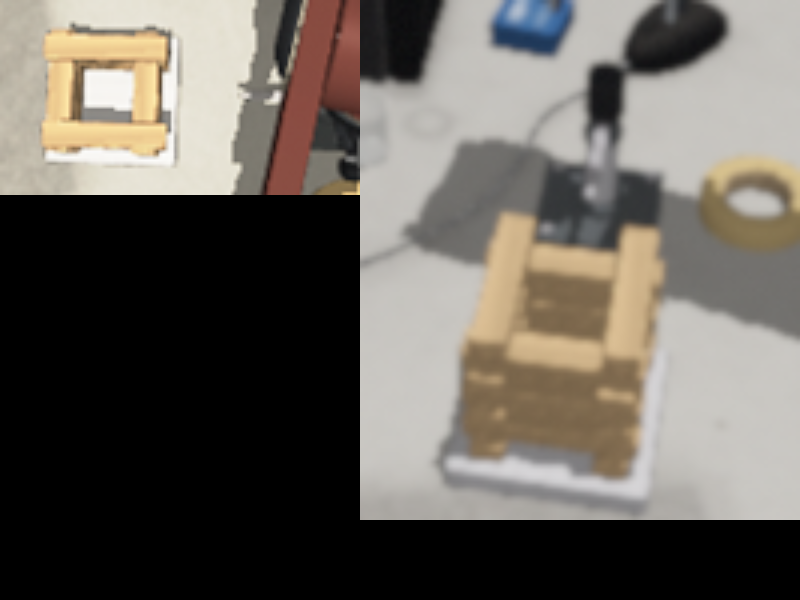

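Both slats are on top: side-view corners are (623,228), (662,232), (645,360), (607,355) for the near slat and (500,213), (537,218), (497,345), (465,340) for the far one. The knob sits at (605,90). Next I'll cross-check the placement and height.

```bash
python3 - <<'E'
from h import *
d=pickle.load(open("d5.pkl","rb"));T,S=d["top"],d["side"]
print("open tips",((proj(S,[[.482-.035,-.043,.166],[.482+.035,-.043,.166]])-[215,140]+.5)*4-.5+[360,0]).round())
print("knob top ctr predicted",((proj(S,[.483,-.0415,.12])-[215,140]+.5)*4-.5+[360,0]).round())
m=wood(T); c=max([k for k in cv2.findContours(m,cv2.RETR_EXTERNAL,cv2.CHAIN_APPROX_NONE)[0] if cv2.boundingRect(k)[0]>205 and cv2.boundingRect(k)[0]<222],key=cv2.contourArea)
print(cv2.boundingRect(c))
a=np.radians(-2.1);ex=np.array([np.cos(a),np.sin(a),0]);ey=np.array([-ex[1],ex[0],0])
for z in (.109,.115):
  for nm,ct in(("far",[.5242,.1470]),("near",[.4537,.1495])):
    P=[np.r_[ct,z]+ex*.01*w+ey*.05*s for s,w in((-1,1),(-1,-1),(1,-1),(1,1))]
    print(z,nm,"side",((proj(S,P)-[215,140]+.5)*4-.5+[360,0]).round().tolist(),"top3x",((proj(T,P)-[200,180]+.5)*3-.5).round().tolist())
E
```

```text
open tips [[669.  12.]
 [556.   4.]]
knob top ctr predicted [[607.  70.]]
(214, 190, 42, 42)
0.109 far side [[501.0, 219.0], [536.0, 223.0], [506.0, 349.0], [469.0, 344.0]] top3x [[165.0, 36.0], [165.0, 60.0], [42.0, 58.0], [43.0, 33.0]]
0.109 near side [[623.0, 232.0], [658.0, 236.0], [641.0, 366.0], [602.0, 361.0]] top3x [[163.0, 122.0], [162.0, 147.0], [39.0, 145.0], [40.0, 120.0]]
0.115 far side [[501.0, 211.0], [536.0, 215.0], [506.0, 341.0], [468.0, 336.0]] top3x [[165.0, 35.0], [164.0, 59.0], [41.0, 57.0], [42.0, 32.0]]
0.115 near side [[624.0, 225.0], [659.0, 229.0], [641.0, 358.0], [603.0, 353.0]] top3x [[163.0, 122.0], [162.0, 147.0], [37.0, 144.0], [38.0, 119.0]]
```

Projections at z = 0.115 m match the observed corners, and the slat placement is good. Descending onto the knob and gripping.

```bash
python3 -m handwheel '[{"gripper":-0.5,"offset":[0,0.5,25],"rotation":[0,0,0]},{"gripper":-0.5,"offset":[0,0.5,50],"rotation":[0,0,0]},{"gripper":-0.5,"offset":[0,0.5,62],"rotation":[0,0,0]},{"gripper":-0.5,"offset":[0,0.5,66],"rotation":[0,0,0]},{"gripper":1,"offset":[0,0.5,66],"rotation":[0,0,0]},{"gripper":1,"offset":[0,0.5,66],"rotation":[0,0,0]},{"gripper":1,"offset":[0,0.5,66],"rotation":[0,0,0]},{"gripper":1,"offset":[0,0.5,66],"rotation":[0,0,0]}]' 100; python3 go.py 483 -41.5 92 -2.1
```

```text
t: 17.6
tool_pos: [0.4833, -0.0437, 0.0948]
tool_rot: [2.262, 2.18, 0.0]
contact_force: [-2.8, 0.7, 5.9]
opening: 0.0226
grip_force: 98.0
t 17.6 tcp [483.3 -43.7  94.8] q [-0.24 -0.16  2.06 -0.    1.25 -0.21] open 22.6 F [-2.8  0.7  5.9]
offset [ 2.2 -0.4  2.8] rot [ 0.001  0.    -0.   ] [ 0.000e+00 -1.000e-03  3.141e+00]
```

```bash
python3 -m handwheel '[{"gripper":1,"offset":[0,0,-5],"rotation":[0,0,0]},{"gripper":1,"offset":[0,0,-12],"rotation":[0,0,0]},{"gripper":1,"offset":[0,0,-20],"rotation":[0,0,0]},{"gripper":1,"offset":[0,0,-28],"rotation":[0,0,0]},{"gripper":1,"offset":[0,0,-34],"rotation":[0,0,0]},{"gripper":1,"offset":[0,0,-36],"rotation":[0,0,0]},{"gripper":1,"offset":[0,0,-36],"rotation":[0,0,0]},{"gripper":1,"offset":[0,0,-36],"rotation":[0,0,0]}]' 120; python3 go.py 483.3 -43.7 127.8 -2.1; python3 - <<'E'
from h import *
from station import ctrl
d={n:ctrl.get_image(n) for n in("side","top")}
pickle.dump(d,open("d6.pkl","wb"))
b=d["side"]["image"][140:215,240:310]; a=d["top"]["image"][185:235,250:320]
f=lambda x,s:cv2.resize(x,None,fx=s,fy=s,interpolation=cv2.INTER_LINEAR)[:,:,::-1]
im=np.zeros((600,800,3),np.uint8)
A=f(a,5);B=f(b,6)
im[:A.shape[0],:A.shape[1]]=A; im[:B.shape[0],360:360+B.shape[1]]=B
cv2.imwrite("pics/c9.png",im)
tip=np.array([.485,.0372,0])
for z in(.082,.110,.115): print(z,"tip side",((proj(d["side"],tip+[0,0,z])-[240,140]+.5)*6-.5+[360,0]).round(),"top",((proj(d["top"],tip+[0,0,z])-[250,185]+.5)*5-.5).round())
E
```

```text
t: 18.6
tool_pos: [0.4832, -0.0437, 0.1293]
tool_rot: [2.262, 2.179, 0.001]
contact_force: [6.1, -0.2, -7.4]
opening: 0.0226
grip_force: 118.1
t 18.6 tcp [483.2 -43.7 129.3] q [-0.24 -0.2   2.03 -0.    1.31 -0.21] open 22.6 F [ 6.1 -0.2 -7.4]
offset [-0.   0.1  1.5] rot [ 0.001  0.    -0.   ] [ 0.000e+00 -1.000e-03  3.141e+00]
0.082 tip side [[556. 291.]] top [[149. 134.]]
0.11 tip side [[559. 239.]] top [[150. 129.]]
0.115 tip side [[560. 229.]] top [[150. 129.]]
```

View pics/c9.png

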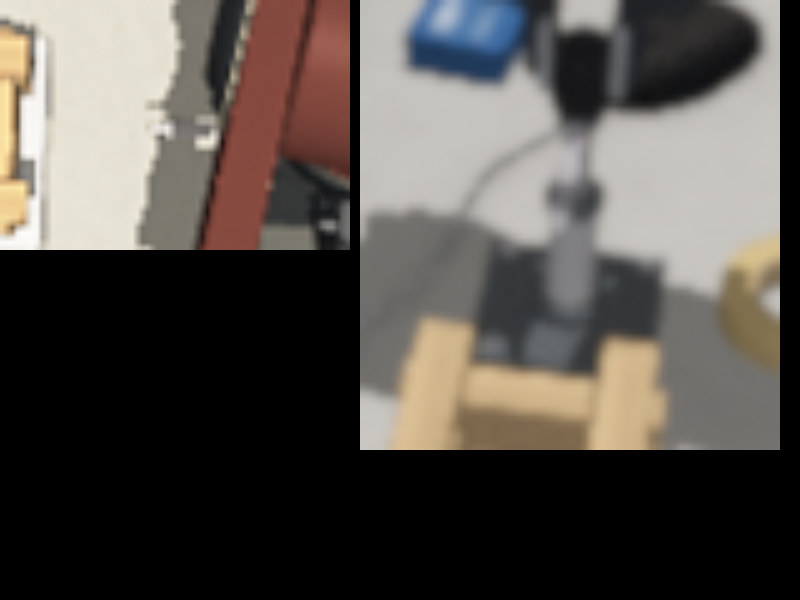

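The picture shows the knob held and the rod drawn out of its tube. The TCP is 1.5 mm above target, so I'll lower it by that and check for slip using the knob's lower edge at (580,120).

```bash
python3 -m handwheel '[{"gripper":1,"offset":[0,0,1],"rotation":[0,0,0]},{"gripper":1,"offset":[0,0,1.5],"rotation":[0,0,0]},{"gripper":1,"offset":[0,0,1.5],"rotation":[0,0,0]},{"gripper":1,"offset":[0,0,1.5],"rotation":[0,0,0]},{"gripper":1,"offset":[0,0,1.5],"rotation":[0,0,0]},{"gripper":1,"offset":[0,0,1.5],"rotation":[0,0,0]},{"gripper":1,"offset":[0,0,1.5],"rotation":[0,0,0]},{"gripper":1,"offset":[0,0,1.5],"rotation":[0,0,0]}]' 120; python3 go.py 483.3 -43.7 127.8 -2.1; python3 - <<'E'
from h import *
d6=pickle.load(open("d6.pkl","rb"))["side"];d5=pickle.load(open("d5.pkl","rb"))["side"]
k=[.483,-.0425+.013]
for r,z in((d5,.086),(d6,.1195),(d6,.1205)):
    u=proj(r,[*k,z])[0]; c=int(round(u[0])); print(z,u.round(1)); 
    g=r["image"][:,c-1:c+2].mean((1,2)); lo=int(u[1])-8; print(lo,g[lo:lo+17].astype(int))
    print("top edge pred",proj(r,[.483,-.0425-.013,z+.034]).round(1))
E
```

```text
t: 19.7
tool_pos: [0.4832, -0.0437, 0.1277]
tool_rot: [2.262, 2.179, 0.001]
contact_force: [7.0, -1.4, -7.6]
opening: 0.0232
grip_force: 118.1
t 19.7 tcp [483.2 -43.7 127.7] q [-0.24 -0.2   2.03 -0.    1.31 -0.21] open 23.2 F [ 7.  -1.4 -7.6]
offset [-0.   0.1 -0.1] rot [ 0.001  0.    -0.   ] [ 0.000e+00 -1.000e-03  3.141e+00]
0.086 [275.5 170.4]
162 [ 25  24  23  22  22  22  23  29  51  95 141 168 176 176 170 165 163]
top edge pred [[276.9 153.9]]
0.1195 [276. 160.]
151 [ 24  24  24  23  22  24  24  26  42  74  98 118 143 158 161 161 162]
top edge pred [[277.5 143. ]]
0.1205 [276.1 159.6]
151 [ 24  24  24  23  22  24  24  26  42  74  98 118 143 158 161 161 162]
top edge pred [[277.5 142.7]]
```

```bash
python3 -c "
from station import ctrl
print(ctrl.get_obs()['tool_pos']); print(ctrl.finish_job())"
```

```text
[ 0.4832104  -0.04366012  0.1276639 ]
the job is handed in; nothing more can be done
None
```

I handed the job in at about 20 s with both slats on the tower as its seventh layer and the gripper still holding the knob; the rod is pulled about 33 mm, which puts the pointer tip at about 115 mm, level with the tower top measured by touch; no verdict came back.

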